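Measure the closed gap of a lever press with a taper gauge

TASK

Pull the lever of the small bench press all the way down so that the press is closed, then pick up the steel taper gauge and slide its thin end straight in from the front between the press's two plates, flat on the lower plate, until it drags snugly between both. Do not force it, leave the other things on the bench where they are, and finish while still holding the gauge there, so that the gap can be read.

Things in the scene. Friction and masses are not known exactly. Their poses are not given: they have to be found in the camera images.
- press: Grey lever press bolted to the bench, 190 deep x 130 wide x 200 high. Origin: on the bench top, under the middle of its plates. x points from the open front (towards the robot) straight back, z up. Base 20 high, from 55 in front of the origin to 135 behind. Head 60 wide, 122 to 196 above the bench, front 36 before the origin; column from 66 behind it.
- lever (a joint): Lever angle: 0 = up (open), 1.05 = down on its stop (closed). Turns about a level axis along press x, 166 above the bench at press y = 0. It stands out to press -y: 55 degrees above level at 0, 5 below at 1.05. Stiff: stays where left, about 3 to 5 N at the knob moves it. Geared to the upper plate, which it lowers evenly, 18 in all; a gentle push of the gauge does not drive it back.
- knob (a point): Centre of the black ball knob, diameter 30, at the end of the lever, 150 from the lever's axis, 8 behind the press origin in press x. Can be pinched front and back from above.
- ram_edge (a point): Middle of the lower front edge of the press's upper plate (steel, 64 deep x 56 wide x 12 thick, its front edge 30 in front of the press origin). It moves up and down with the lever; when closed this edge is 67 above the bench.
- ram: The press's upper plate with its square ram. Origin: underside of the plate, over the press origin.
- anvil: Lower plate of the press (steel, 100 deep x 62 wide x 14 thick, from 53 in front of the press origin to 47 behind it) on a threaded post. Its height differs from start to start: top 60.0 to 62.8 above the bench, so the closed gap is 4.2 to 7.0. Origin: on its top face, over the press origin; axes as the press.
- ledge (a point): Point on the top face of the lower plate, 42 in front of the press origin, 12 in front of the upper plate's front edge, where the blade can be laid before sliding it in.
- gauge: Steel taper gauge lying flat, 205 long, 100 to 170 g, nearly balanced at the grip. Origin: underside, below the grip place on the black handle (16 wide and high, 55 behind to 35 ahead). x points to the thin end, z up. Blade 14 wide, underside flat and flush with the handle's, top sloping evenly from 10 thick at 30 ahead to 2 at the tip, 150 ahead; it drags with 33 to 75 of it behind the upper plate's front edge.
- tip (a point): Lower edge of the thin end of the gauge's blade, 150 ahead of the gauge's origin.
- dc_plug: Black moulded plug lying on the bench in front of the press, 16 x 37 x 14; bystander.
- dc_plug_2: Another black moulded plug of the same size; bystander.
- board: Small green circuit board, 26 x 42 x 13; bystander.
- tweezers: Thin steel tweezers lying on the bench near its front edge, 119 long; bystander.
- tape_1: Roll of black tape lying flat, 62 across x 19 high, left of the press; bystander.
- pen_1: White and red marker pen, 135 long, left of the press; bystander.
- esd_brush: Flat black brush, 152 long, near the bench's front edge; bystander.
- diagonal_cutters: Cutters with green handles, 138 long, left of the press; bystander.
Mind the look-alikes: they are no part of the job. What is shaped like the gauge but blue is not meant.

How it is judged:
On the way, in this order (a step that is already met when the one before it is completed fails the run):
1. the press is closed: lever fully down (value of joint lever above 0.99 rad), for 0.2 s.
2. the gauge is lifted off the bench in the gripper (height (world z) of gauge above 0.04 m and contact force between the fingers and gauge above 1 N), for 0.2 s.
At the end, for the whole second after the job is handed in: Lever at 0.99 rad or more; gauge still gripped, at rest, straight to 0.15 rad, level to 0.05 rad, its tip 20 mm or more behind the upper plate's front edge, within 22 mm of the middle and 2 mm of the lower plate's face, and it bears on both plates with 0.8 N or more (value of joint lever above 0.99 rad and contact force between gauge and ram above 0.8 N and contact force between gauge and anvil above 0.8 N and contact force between the fingers and gauge above 2 N and x of tip in the frame of ram_edge above 0.02 m and y of tip in the frame of anvil between -0.022 and 0.022 m and z of tip in the frame of anvil below 0.002 m and angle between the x axis of gauge and the x axis of press, either way round below 0.15 rad and angle between gauge's own z axis and vertical below 0.05 rad and linear speed of gauge below 0.01 m/s); the arm keeps its last pose, push and grip.
It fails at once if the gauge is forced: more than 35 N on a plate (contact force between gauge and ram above 35 N or contact force between gauge and anvil above 35 N).
It fails at once if another thing on the bench is shifted by more than 30 mm (distance of any of dc_plug, dc_plug_2, board, tweezers, tape_1, pen_1, esd_brush, diagonal_cutters from where it was at the start of the episode above 0.03 m).
It also fails if it takes over 58 s, if anything falls off the work surface, if the arm or the gripper's body presses on something with over 40 N, if the wrist force passes 120 N, or if a joint passes its speed limit or range.

ROBOT

A 6-joint arm with a two-finger parallel gripper is mounted at the origin on a cart in front of the work surface, level with it; the furniture and walls round the work are solid. World frame = base frame: x ahead of the robot, y to its left, z up, the work surface at z = 0. Lengths are in m, angles in rad, forces in N, time in s.
With the tool pointing down it reaches from about 0.325 to 0.775 m from the base axis. Payload 5.5 kg.
Tool frame: the origin (TCP) lies between the finger pads; the fingertips stand tcp_to_tips ahead of it and the grasp point (between the pads) lies 3 mm ahead of it (tcp_to_tips is the distance from the TCP to the fingertips, in m); x points along the fingers, y is the direction in which the jaws open and shut, and the axes are right-handed (so a half turn about x gives the same grasp; the last joint's range is limited). The gripper opens to 85 mm and grips with 20 to 120 N. Pads are 22 mm wide; open, the fingers measure 114 mm over their backs; the gripper's body (76 mm by 85 mm) begins 54 mm behind the grasp point. The pads swing forward as they close: fully open they stand 13 mm farther back than shut.
Start: joints at [1.101, 0.091, 1.231, -0, 1.82, -0.057], TCP at [0.241, 0.55, 0.225] pointing down, gripper open.
Joint ranges: [-2.87, 2.87], [-0.86, 2.18], [0.17, 2.46], [-1.51, 4.65], [0.06, 2.69], [-2.65, 2.65]. Speed limits (rad/s): [2.57, 2.57, 3.01, 3.14, 3.14, 3.14].

INTERFACE

Orientations are given as a rotation vector (axis times angle).
In Python, from rig import * gives the robot as it stands.
- The arm moves only by the tool servo_tool, never from a script. Its arguments are lists of equal length, an entry for each row: "claw": the opening, from 0 (shut) to 1 (fully open); "offset": the shift along the tool's x, y, z in mm, a list of three; "twist": the turn, a rotation vector about the tool's x, y, z in degrees, a list of three. A call has 1 to 12 rows; each row is the pose to reach, as a shift and turn from the pose commanded when the call began, along the tool's axes at that moment; what a row does not reach only later rows make up. A row lasts 1/12 s, in which the tool goes at most 41.7 mm and 7.16 degrees, less where a joint would pass 70% of its speed; a pose out of reach is approached as far as the arm can. A call with a gripper value outside its range is refused whole. The fingers move at their own pace and stop on an object; the grip force is fixed at half the most. Time passes only in rows, so rows that repeat a pose let the fingers close. It gives the time, the measured TCP pose, the force and the opening at its end, in the units of the state.
- observe(): the state, without advancing time (a new reading comes with each control period).
- grab_frame(name): name is "side" or "top"; returns a dict with "img" (480x640x3 uint8, red, green, blue), "range_z" (480x640 float32, m along the optical axis (not along the pixel's ray), 0 where there is no reading), "K" (3x3 intrinsics, pixels), "T" (4x4, takes a point from camera to world coordinates). Camera axes: x right, y down, z forward; pixel columns grow to the right and rows downward; lengths in m; the calibration is good to about 2 mm. A picture is of the moment at which its call begins.
- close_job(): hands the job in, once; it reports no verdict.
The state is a dict: "time": time; "joints": joint angles; "qd": joint speeds; "tau": joint torques, N m; "ee_pos": TCP position; "ee_rot": TCP orientation; "wrist_force": force on the tool from outside, world axes, zero at the start; "torque": the same for the moment, N m; "grip_width": finger opening in m.
Only numpy, scipy, OpenCV 4.12 (cv2) and the standard library are available. Lean on these libraries where they do the work, as an engineer would, in place of code of your own. Each camera call takes 0.05 s, during which the arm holds its last target. There are 200 camera calls.

## Working session

There is one attempt and no reset: what is moved stays moved. The work goes in short steps, Python scripts to look and compute and a tool call to move; the robot and the scene stay as the last step left them, time stands still between calls to the robot, and variables do not carry over. Pictures are saved under pics/ and viewed, about 8 in all and at most 12, crops included, and the job is handed in when it is done.

Besides the shell and the picture viewer there is one more tool, called after ">>>" in YAML: its name, and indented under it one key for each argument. servo_tool: Moves the arm, as the interface text tells. Its arguments: {"type":"object","properties":{"claw":{"type":"array","items":{"type":"number"}},"offset":{"type":"array","items":{"type":"array","items":{"type":"number"}}},"twist":{"type":"array","items":{"type":"array","items":{"type":"number"}}}},"required":["claw","offset","twist"]}

```bash
ls; mkdir -p pics; cat > h.py <<'E'
from rig import *
import numpy as np, cv2, pickle
from scipy.spatial.transform import Rotation as R
def cap(n):
    return {c:grab_frame(c) for c in n}
def world(f,u,v,z=None):
    K,T=f["K"],f["T"]
    r=T[:3,:3]@np.linalg.inv(K)@np.array([u,v,1.0])
    if z is None:
        return T[:3,3]+r*float(f["range_z"][int(v),int(u)])
    return T[:3,3]+r*(z-T[2,3])/r[2]
def proj(f,p):
    T=f["T"];c=T[:3,:3].T@(np.asarray(p)-T[:3,3]);q=f["K"]@c
    return q[:2]/q[2]
E
python3 - <<'E'
from h import *
s=observe();print(s)
f=cap(["side","top"]);pickle.dump(f,open("f0.pkl","wb"))
for n in f:
    cv2.imwrite(f"pics/{n}0.png",f[n]["img"][...,::-1]);print(n,f[n]["K"],f[n]["T"].round(3))
E
```

```text
pics
{'time': 0.0, 'joints': array([ 1.10128425e+00,  9.18617466e-02,  1.23188825e+00, -2.96466772e-06,
        1.81980226e+00, -5.67093046e-02]), 'qd': array([-0.00012404,  0.00051929,  0.00016453,  0.00286064, -0.00039718,
        0.00144882]), 'tau': array([ 1.56991000e-04, -4.58718145e+01, -4.18038940e+01,  1.02594829e-04,
        1.11585169e-02,  1.47751746e-05]), 'ee_pos': array([0.24058058, 0.5493325 , 0.22424782]), 'ee_rot': array([ 0.32232517,  1.54694311, -0.32531613]), 'wrist_force': array([ 0.3662177 , -0.23104767,  0.76877092]), 'torque': array([ 0.01533658,  0.00397059, -0.0197142 ]), 'grip_width': 0.08547703920578877}
side [[553.8692711    0.         313.41025424]
 [  0.         553.8692711  233.77779829]
 [  0.           0.           1.        ]] [[ 0.56  -0.517  0.647 -0.259]
 [-0.828 -0.332  0.452 -0.549]
 [-0.019 -0.789 -0.614  0.898]
 [ 0.     0.     0.     1.   ]]
top [[508.97110958   0.         322.15897353]
 [  0.         508.97110958 237.24590503]
 [  0.           0.           1.        ]] [[ 2.500e-02 -9.980e-01  5.500e-02  4.390e-01]
 [-1.000e+00 -2.500e-02  2.000e-03 -9.000e-03]
 [-1.000e-03 -5.500e-02 -9.990e-01  1.395e+00]
 [ 0.000e+00  0.000e+00  0.000e+00  1.000e+00]]
```

View pics/top0.png

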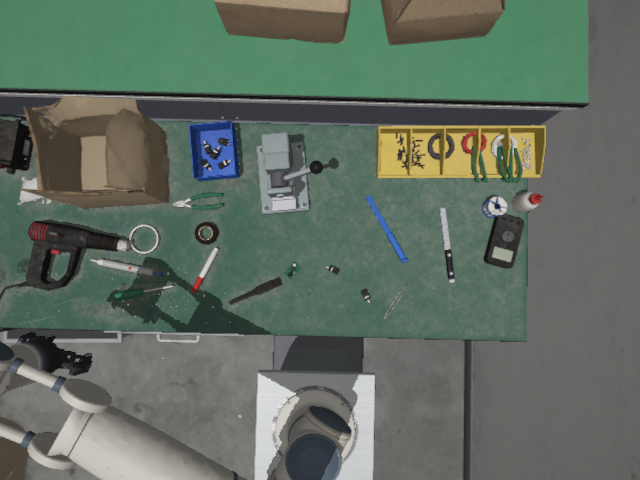

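View pics/side0.png

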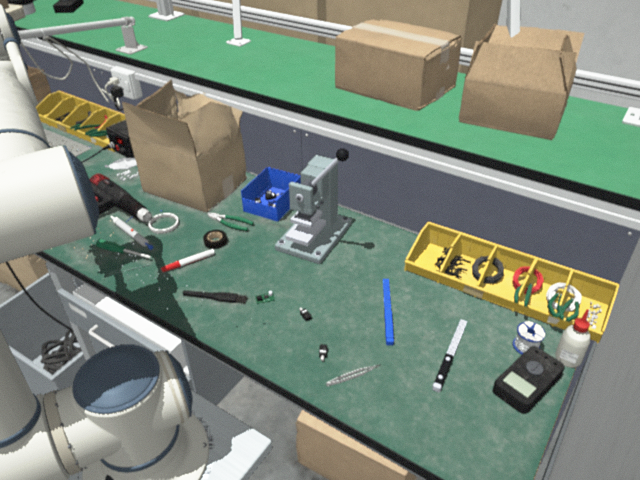

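The top view shows the press at about (285,175), its knob at (316,167), the steel gauge with its black handle at (449,268) and tip at (443,208), and the blue look-alike at (388,228). The side view shows the knob at (342,155) and the gauge from (437,385) to (463,322).

```bash
cat >> h.py <<'E'
def tri(fa,pa,fb,pb):
    A=[];b=[]
    for f,p in((fa,pa),(fb,pb)):
        r=f["T"][:3,:3]@np.linalg.inv(f["K"])@np.array([*p,1.0]);r/=np.linalg.norm(r)
        M=np.eye(3)-np.outer(r,r);A.append(M);b.append(M@f["T"][:3,3])
    A=np.vstack(A);b=np.hstack(b);x=np.linalg.lstsq(A,b,rcond=None)[0]
    return x,np.linalg.norm(A@x-b)
def blob(f,box,fn):
    u0,v0,u1,v1=box;m=fn(f["img"][v0:v1,u0:u1].astype(int)).astype(np.uint8)
    n,l,st,c=cv2.connectedComponentsWithStats(m)
    i=1+np.argmax(st[1:,4]);ys,xs=np.nonzero(l==i)
    return c[i]+[u0,v0],np.c_[xs+u0,ys+v0],st[i]
E
python3 - <<'E'
from h import *
f=pickle.load(open("f0.pkl","rb"));t,s=f["top"],f["side"]
dark=lambda a:a.max(2)<45
kt=blob(t,(306,158,328,178),dark);ks=blob(s,(332,145,354,166),dark)
print("knob",kt[0],kt[2],ks[0],ks[2],tri(t,kt[0],s,ks[0]))
for n,b in(("top",(432,200,464,290)),("side",(425,312,475,395))):
    g=f[n]
    hd=blob(g,b,lambda a:a.max(2)<60);bl=blob(g,b,lambda a:(a.min(2)>110))
    print(n,"handle",hd[0],hd[2],"blade",bl[0],bl[2])
    for z,q in((0.016,hd),(0.006,bl)):
        P=np.array([world(g,u,v,z)[:2] for u,v in q[1]])
        r=cv2.minAreaRect(P.astype(np.float32)*1000);print(r)
        print("  depth z",np.median([world(g,u,v)[2] for u,v in q[1]]))
a=cv2.resize(t["img"][120:225,245:345],None,fx=5,fy=5,interpolation=cv2.INTER_CUBIC)
b=cv2.resize(s["img"][140:270,265:385],None,fx=4,fy=4,interpolation=cv2.INTER_CUBIC)[:525]
cv2.imwrite("pics/press0.png",cv2.resize(np.hstack([a[:520],b[:520]]),None,fx=.8,fy=.8)[...,::-1])
E
```

```text
knob [315.94957983 166.76470588] [  4   3  13  13 119] [342.37662338 155.45454545] [ 5  4 11 12 77] (array([0.65678995, 0.00945348, 0.28140711]), np.float64(0.0022492939245209124))
top handle [448.83211679 263.59124088] [ 13  50   9  29 137] blade [444.71024735 228.22261484] [  7   7  12  43 283]
((451.63177490234375, -351.45452880859375), (75.98320770263672, 16.738107681274414), 7.051004409790039)
  depth z 0.015263367640130587
((549.6455078125, -340.85089111328125), (116.7418212890625, 18.318227767944336), 7.8397536277771)
  depth z 0.004579389258925426
side handle [444.1871345  369.92982456] [ 11  44  17  30 171] blade [448.96347403 347.59699675] [   0    0   50   83 2464]
((449.9938659667969, -358.76470947265625), (76.07201385498047, 15.965950965881348), 6.720635890960693)
  depth z 0.015933644665066304
((512.1912841796875, -348.66351318359375), (230.29525756835938, 106.3541488647461), 25.065593719482422)
  depth z 0.0007486864943707094
```

View pics/press0.png

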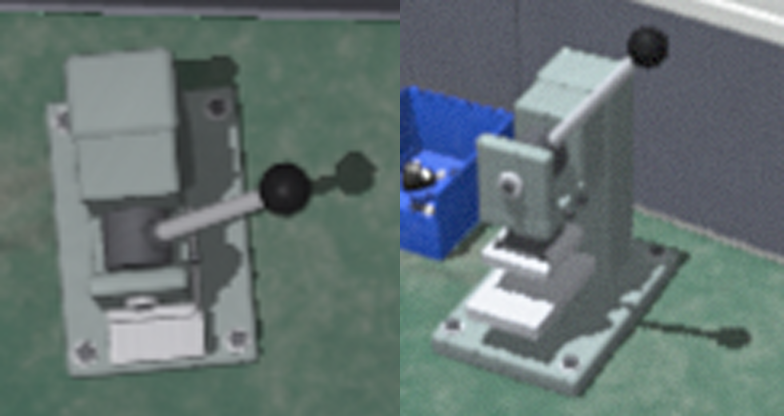

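Crop of both views: the press base front edge runs from about (262,214) to (309,210) in the top view. The anvil's bright front strip is at (284,204), the head is above it, and the lever is up, standing to −y. Next I fit the planes from the depth data.

```bash
python3 - <<'E'
from h import *
import rig
print([n for n in dir(rig) if not n.startswith('_')], getattr(rig,'tcp_to_tips',None))
f=pickle.load(open("f0.pkl","rb"))
def cloud(g,box):
    u0,v0,u1,v1=box;uu,vv=np.meshgrid(np.arange(u0,u1),np.arange(v0,v1))
    d=g["range_z"][v0:v1,u0:u1];r=np.linalg.inv(g["K"])@np.stack([uu.ravel(),vv.ravel(),np.ones(uu.size)])
    P=(g["T"][:3,:3]@(r*d.ravel())).T+g["T"][:3,3];return P[d.ravel()>0]
for n,b in(("top",(245,120,325,225)),("side",(265,140,385,270))):
    P=cloud(f[n],b);print(n,np.histogram(P[:,2],bins=np.arange(-.01,.31,.01))[0])
    for lo,hi in((.014,.026),(.055,.067),(.078,.1),(.188,.204)):
        Q=P[(P[:,2]>lo)&(P[:,2]<hi)&(P[:,0]>.5)&(P[:,0]<.85)&(P[:,1]>-.03)&(P[:,1]<.2)]
        if len(Q)>8: print(lo,hi,len(Q),np.median(Q[:,2]).round(4),cv2.minAreaRect((Q[:,:2]*1000).astype(np.float32)),Q[:,:2].min(0).round(3),Q[:,:2].max(0).round(3))
s=observe();print(R.from_rotvec(s["ee_rot"]).as_matrix().round(3))
E
```

```text
['IKError', 'close_job', 'grab_frame', 'observe', 'tcp_to_tips'] 0.022
top [2252 2112  823  689   12   14  144  135    3   12   56    9    4    9
   76   58   19   60  108  208  925  251   12   17   14   18   15   17
    6   18  117]
0.014 0.026 1383 0.0197 ((706.2545166015625, 88.94917297363281), (259.8874816894531, 192.5045166015625), 1.8366546630859375) [ 0.574 -0.003] [0.836 0.189]
0.055 0.067 258 0.0601 ((657.3577270507812, 102.33892822265625), (151.12503051757812, 61.95522689819336), 5.645554065704346) [0.581 0.065] [0.736 0.128]
0.078 0.1 68 0.0944 ((668.9801635742188, 79.49833679199219), (49.174072265625, 153.099365234375), 73.05769348144531) [0.603 0.071] [0.749 0.125]
0.188 0.204 1185 0.1972 ((680.4837036132812, 106.12940979003906), (146.51626586914062, 66.05484008789062), 6.643762588500977) [0.605 0.07 ] [0.755 0.146]
side [1572 3076  927 1058  391  408  718  711  347  375  565  381  327  404
  509  495  434  413  417  468  675  213   97  138  116   46   20   24
   17   59   67]
0.014 0.026 1342 0.0204 ((711.23681640625, 82.30748748779297), (150.8853302001953, 294.31231689453125), 78.42439270019531) [ 0.575 -0.019] [0.844 0.167]
0.055 0.067 700 0.0603 ((714.3088989257812, 56.78325271606445), (263.57110595703125, 148.27813720703125), 1.1423012018203735) [ 0.582 -0.015] [0.845 0.134]
0.078 0.1 737 0.092 ((726.1385498046875, 56.899436950683594), (242.36363220214844, 145.1490936279297), 1.6250944137573242) [ 0.603 -0.013] [0.846 0.133]
0.188 0.204 948 0.1965 ((725.2086181640625, 81.68569946289062), (237.91171264648438, 182.4490203857422), 2.6074869632720947) [ 0.605 -0.004] [0.844 0.178]
[[-0.001  0.401  0.916]
 [-0.002  0.916 -0.401]
 [-1.    -0.002 -0.   ]]
```

```bash
python3 - <<'E'
from h import *
f=pickle.load(open("f0.pkl","rb"));t,s=f["top"],f["side"]
# grey base top mask in top view: low saturation, depth near .02
img=t["img"];P=np.array([[world(t,u,v) for u in range(245,325)] for v in range(120,225)])
hsv=cv2.cvtColor(img,cv2.COLOR_RGB2HSV)[120:225,245:325]
z=P[...,2]
def line(pts): # fit
    vx,vy,x0,y0=cv2.fitLine(np.array(pts,np.float32),cv2.DIST_HUBER,0,.001,.001).ravel();return np.array([vx,vy]),np.array([x0,y0])
base=(z>.012)&(z<.03)
fr=[];
for c in range(80):
    r=np.nonzero(base[:,c]&(P[:,c,0]<.62))[0]
    if len(r)>3 and 20<c<62: fr.append(world(t,245+c,120+r.max()+.5,.02)[:2])
d,p=line(fr);print("front",d,p,"yaw",np.arctan2(-d[0]*np.sign(d[1]),abs(d[1])))
L=[];Rr=[]
for r in range(32,92):
    c=np.nonzero(base[r])[0]
    if len(c)>3:
        L.append(world(t,245+c.min()-.5,120+r,.02)[:2]);Rr.append(world(t,245+c.max()+.5,120+r,.02)[:2])
for n,q in(("L",L),("R",Rr)):
    d,p=line(q);d=d*np.sign(d[0]);print(n,d,p,"yaw",np.arctan2(d[1],d[0]))
# head
hd=(z>.185)&(z<.21);ys,xs=np.nonzero(hd)
Q=np.array([world(t,245+x,120+y,.196)[:2] for y,x in zip(ys,xs)],np.float32)*1000
print("head",cv2.minAreaRect(Q),cv2.boxPoints(cv2.minAreaRect(Q)))
av=(z>.052)&(z<.07)&(P[...,0]<.62);ys,xs=np.nonzero(av)
Q=np.array([world(t,245+x,120+y,.0605)[:2] for y,x in zip(ys,xs)],np.float32)*1000
print("anvil",np.median(z[av]),cv2.minAreaRect(Q),cv2.boxPoints(cv2.minAreaRect(Q)))
E
```

```text
front [ 0.10886408 -0.99405664] [0.5812061  0.08755097] yaw 0.10908027
L [0.99338764 0.11480862] [0.66264784 0.16893035] yaw 0.11506234
R [0.9927849  0.11990867] [0.6700505  0.03947856] yaw 0.120197885
head ((679.4580688476562, 105.24481964111328), (147.0368194580078, 66.24372863769531), 6.964756011962891) [[602.4659   129.20753 ]
 [610.4985    63.45261 ]
 [756.45026   81.282104]
 [748.41766  147.03703 ]]
anvil 0.05997639169087732 ((598.7621459960938, 96.21241760253906), (33.932456970214844, 61.73630905151367), 8.069389343261719) [[577.6309   124.39335 ]
 [586.29694   63.268307]
 [619.8934    68.03149 ]
 [611.22736  129.15652 ]]
```

```bash
cat >> h.py <<'E'
O=np.array([.635,.100,0]);YAW=.115
def frame(yaw): # press-like frame -> world
    return R.from_euler("z",yaw).as_matrix()
def pp(x,y,z): return O+frame(YAW)@np.array([x,y,z])
def go(pos,ty): # ty: world direction angle of tool y (tool x down)
    s=observe();R0=R.from_rotvec(s["ee_rot"]).as_matrix()
    c=[]
    for a in(ty,ty+np.pi):
        y=np.array([np.cos(a),np.sin(a),0]);x=np.array([0,0,-1.]);R1=np.c_[x,y,np.cross(x,y)]
        c.append(np.degrees(R.from_matrix(R0.T@R1).as_rotvec()))
    tw=min(c,key=np.linalg.norm)
    print("t",s["time"],"pos",s["ee_pos"].round(4),"F",s["wrist_force"].round(1),"w",round(s["grip_width"],4),"OFFSET",(R0.T@(np.asarray(pos)-s["ee_pos"])*1000).round(1),"TWIST",tw.round(2))
E
python3 -c "
from h import *
go([.656,.009,.37],YAW)"
```

```text
t 0.1 pos [0.2406 0.5494 0.2243] F [-0.5 -0.6  0.3] w 0.0855 OFFSET [-145.1 -328.6  597.3] TWIST [5.976e+01 5.000e-02 9.000e-02]
```

>>> servo_tool:
  claw: [1,1,1,1,1,1,1,1,1,1,1,1]
  offset:
    - [-145,-329,597]
    - [-145,-329,597]
    - [-145,-329,597]
    - [-145,-329,597]
    - [-145,-329,597]
    - [-145,-329,597]
    - [-145,-329,597]
    - [-145,-329,597]
    - [-145,-329,597]
    - [-145,-329,597]
    - [-145,-329,597]
    - [-145,-329,597]
  twist:
    - [60,0,0]
    - [60,0,0]
    - [60,0,0]
    - [60,0,0]
    - [60,0,0]
    - [60,0,0]
    - [60,0,0]
    - [60,0,0]
    - [60,0,0]
    - [60,0,0]
    - [60,0,0]
    - [60,0,0]

```text
time: 1.1
ee_pos: [0.5391, 0.1597, 0.3295]
ee_rot: [1.127, 1.26, -1.128]
wrist_force: [-0.4, 0.3, 1.1]
grip_width: 0.0854
```

```bash
python3 -c "
from h import *
go([.656,.009,.37],YAW)"
```

```text
t 1.1 pos [0.5391 0.1597 0.3295] F [-0.4  0.3  1.1] w 0.0854 OFFSET [-40.6  99.5 162.7] TWIST [-0.24 -0.    0.03]
```

>>> servo_tool:
  claw: [1,1,1,1,1,1,1]
  offset:
    - [-40,99,162]
    - [-40,99,162]
    - [-40,99,162]
    - [-40,99,162]
    - [-40,99,162]
    - [-40,99,162]
    - [-40,99,162]
  twist:
    - [0,0,0]
    - [0,0,0]
    - [0,0,0]
    - [0,0,0]
    - [0,0,0]
    - [0,0,0]
    - [0,0,0]

```text
time: 1.68
ee_pos: [0.6556, 0.0099, 0.3674]
ee_rot: [1.128, 1.261, -1.131]
wrist_force: [0.2, 1.0, -0.7]
grip_width: 0.0854
```

```bash
python3 - <<'E'
from h import *
f=cap(["side","top"]);s=observe();print(s["ee_pos"],R.from_rotvec(s["ee_rot"]).as_matrix().round(3))
a=f["side"]
kc=blob(a,(325,140,365,175),lambda q:q.max(2)<45);print(kc[0],kc[2])
p=proj(a,s["ee_pos"]);g=proj(a,s["ee_pos"]+[0,0,-.003]);print("tcp px",p,g)
b=f["top"];print("top tcp",proj(b,s["ee_pos"]))
cv2.imwrite("pics/k1.png",np.hstack([cv2.resize(a["img"][60:200,270:410],None,fx=2.8,fy=2.8),cv2.resize(b["img"][100:240,245:385],None,fx=2.8,fy=2.8)])[...,::-1])
E
```

```text
[0.65446456 0.01201941 0.368871  ] [[-0.001  0.994  0.111]
 [ 0.     0.111 -0.994]
 [-1.    -0.001 -0.001]]
[341.86956522 154.40869565] [ 11   9  12  12 115]
tcp px [340.56475141 119.39989876] [340.54863622 120.69886639]
top tcp [314.75062761 159.14419142]
```

View pics/k1.png

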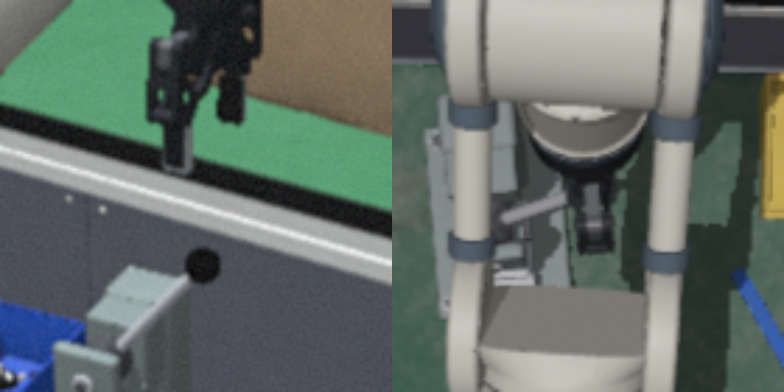

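Left (side): the open fingers straddle the knob line, knob at (342,154). Right (top): the gripper is over the lever's end. Aligned, so I go down and close.

>>> servo_tool:
  claw: [1,1,1,1,0,0,0,0,0,0,0,0]
  offset:
    - [40,0,0]
    - [80,0,0]
    - [80,0,0]
    - [80,0,0]
    - [80,0,0]
    - [80,0,0]
    - [80,0,0]
    - [80,0,0]
    - [80,0,0]
    - [80,0,0]
    - [80,0,0]
    - [80,0,0]
  twist:
    - [0,0,0]
    - [0,0,0]
    - [0,0,0]
    - [0,0,0]
    - [0,0,0]
    - [0,0,0]
    - [0,0,0]
    - [0,0,0]
    - [0,0,0]
    - [0,0,0]
    - [0,0,0]
    - [0,0,0]

```text
time: 2.78
ee_pos: [0.6553, 0.011, 0.2916]
ee_rot: [1.129, 1.256, -1.125]
wrist_force: [0.9, -1.6, 6.0]
grip_width: 0.0003
```

```bash
python3 - <<'E'
from h import *
s=observe();print(s["ee_pos"],s["wrist_force"].round(1),s["torque"].round(2),s["grip_width"])
for th in (0,.05,.1,.15): 
    a=np.radians(55)-th; print(th,pp(.008,-.15*np.cos(a),.166+.15*np.sin(a)).round(4))
go(pp(.008,-.15*np.cos(np.radians(-5.2)),.166-.15*np.sin(np.radians(5.2))+.003),YAW)
E
```

```text
[0.65528976 0.01101202 0.29159746] [ 0.9 -1.6  6. ] [-0.22 -0.14 -0.08] 0.0002559827205364027
0 [0.6528 0.0154 0.2889]
0.05 [0.6535 0.0095 0.2844]
0.1 [0.6542 0.0037 0.2797]
0.15 [ 0.6548 -0.0018  0.2746]
t 2.7833 pos [0.6553 0.011  0.2916] F [ 0.9 -1.6  6. ] w 0.0003 OFFSET [136.3  -2.2  58.5] TWIST [-0.28  0.07 -0.23]
```

Shut fully with 6 N upward, so the knob was not pinched. I look again.

```bash
python3 - <<'E'
from h import *
f=cap(["side","top"]);s=observe();print(s["ee_pos"])
a=f["side"];b=f["top"]
cv2.imwrite("pics/k2.png",np.hstack([cv2.resize(a["img"][100:200,290:390],None,fx=3.9,fy=3.9),cv2.resize(b["img"][130:230,265:365],None,fx=3.9,fy=3.9)])[...,::-1])
print("tips px",proj(a,s["ee_pos"]-[0,0,.022]))
E
```

```text
[0.6552988  0.01099921 0.29160564]
tips px [340.64605274 160.27820934]
```

View pics/k2.png

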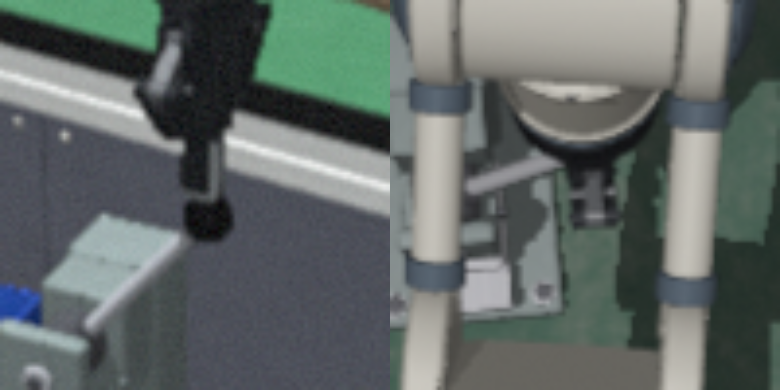

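The side view shows the shut fingertips meeting the ball's top at about (343,152), with the ball at (343,156). I compare these with the projected lever angles.

```bash
python3 - <<'E'
from h import *
f=cap(["side"]);a=f["side"];s=observe();t=pickle.load(open("f0.pkl","rb"))["top"]
for th in (0,.05,.1,.2,.3,.36,.45): 
    q=np.radians(55)-th; p=pp(.008,-.15*np.cos(q),.166+.15*np.sin(q));print(th,p.round(4),proj(a,p).round(1),proj(t,p).round(1),"cam depth",(a["T"][:3,:3].T@(p-a["T"][:3,3]))[2].round(3))
print("tcp depth",(a["T"][:3,:3].T@(s["ee_pos"]-[0,0,.022]-a["T"][:3,3]))[2])
for u,v in((343,156),(342,154),(341,158),(343,152),(342,148),(345,148),(340,148),(342,144),(342,140)):print(u,v,a["img"][v,u],world(a,u,v).round(4))
E
```

```text
0 [0.6528 0.0154 0.2889] [338.4 152.6] [313.7 167.4] cam depth 1.219
0.05 [0.6535 0.0095 0.2844] [340.9 155. ] [316.5 167.6] cam depth 1.22
0.1 [0.6542 0.0037 0.2797] [343.2 157.4] [319.1 167.8] cam depth 1.22
0.2 [ 0.6554 -0.0071  0.2693] [347.6 162.6] [324.  168.2] cam depth 1.223
0.3 [ 0.6565 -0.0168  0.258 ] [351.6 168. ] [328.3 168.8] cam depth 1.226
0.36 [ 0.6572 -0.0221  0.2507] [353.7 171.4] [330.6 169.2] cam depth 1.228
0.45 [ 0.658  -0.0291  0.2392] [356.5 176.5] [333.6 169.8] cam depth 1.233
tcp depth 1.230571840230949
343 156 [26 27 35] [ 0.643  -0.0024  0.2905]
342 154 [24 23 22] [0.6485 0.0036 0.291 ]
341 158 [15 18 20] [0.6446 0.0036 0.2829]
343 152 [38 38 37] [0.6497 0.0018 0.296 ]
342 148 [32 31 34] [ 0.6422 -0.      0.3099]
345 148 [91 94 97] [ 0.6502 -0.0028  0.307 ]
340 148 [36 39 39] [0.6448 0.0066 0.3067]
342 144 [29 33 33] [0.6438 0.0011 0.3185]
342 140 [21 25 31] [0.6438 0.0012 0.3281]
```

```bash
python3 - <<'E'
from h import *
f=cap(["side","top"]);a=f["side"];s=observe()
for v in range(140,166,2):
    print(v," ".join("%4d,%4d,%4d"%tuple(world(a,u,v)*1000) for u in range(335,354,3)), [int(a["img"][v,u].mean()) for u in range(335,354,3)])
b=f["top"]
print("top"); 
for v in range(160,192,3):
    print(v," ".join("%4d,%4d,%4d"%tuple(world(b,u,v)*1000) for u in range(308,330,3)))
E
```

```text
140  841, 143, 196  640,   9, 327  642,   3, 328  652,   1, 324  661,   0, 320  821,  85, 223  820,  76, 225 [80, 27, 27, 103, 106, 170, 168]
142  836, 140, 194  641,   9, 322  643,   3, 322  650,   0, 320  660,  -1, 316  822,  86, 216  820,  76, 220 [73, 33, 26, 99, 98, 165, 169]
144  840, 142, 186  640,   9, 317  644,   4, 317  651,   1, 314  662,   0, 310  839,  95, 200  834,  84, 205 [74, 18, 25, 104, 76, 96, 135]
146  838, 141, 181  642,  10, 311  648,   6, 310  651,   0, 310  660,  -1, 306  839,  95, 194  837,  86, 197 [79, 28, 19, 100, 76, 83, 87]
148  836, 139, 177  641,   9, 307  643,   3, 308  649,   0, 306  662,   0, 300  835,  93, 190  838,  86, 191 [81, 49, 31, 102, 69, 84, 80]
150  839, 141, 169  836, 130, 173  655,  10, 295  651,   0, 300  662,   0, 295  833,  92, 186  836,  85, 187 [86, 77, 88, 92, 54, 83, 77]
152  836, 139, 164  649,  14, 292  647,   5, 296  652,   0, 295  654,  -5, 295  841,  96, 175  837,  85, 180 [85, 31, 32, 43, 19, 87, 83]
154  838, 140, 157  647,  12, 288  642,   2, 294  650,   0, 291  655,  -4, 290  836,  93, 172  835,  83, 176 [84, 22, 23, 16
[... 1373 characters left out ...]
, 414  615,   6, 404  614,   0, 411  688,  -4,  -3  688, -12,   0  688, -20,   0
178  678,  37,  -1  615,  18, 369  615,  12, 371  610,   5, 402  613,   0, 380  678,  -4,   4  679, -12,   0  680, -21,  -3
181  670,  36,  -2  670,  28,   0  607,  12, 381  605,   5, 396  606,   0, 387  607,  -5, 382  671, -12,   0  672, -21,  -2
184  661,  36,   1  662,  28,  -2  600,  11, 387  599,   5, 394  600,   0, 388  599,  -6, 393  663, -13,  -1  662, -21,   5
187  653,  36,   0  594,  17, 385  593,  11, 390  594,   5, 390  594,   0, 389  594,  -6, 389  655, -13,  -4  654, -21,   1
190  645,  36,  -1  645,  27,   0  645,  19,   1  645,  11,   2  646,   3,   0  646,  -5,   0  646, -13,   1  646, -21,   2
```

The visible fingertips seem to end near z≈0.295 although the reported TCP is at 0.2916, which needs explaining. I rise clear and measure the fingertips against the TCP, shut and open.

>>> servo_tool:
  claw: [0,0,0,0]
  offset:
    - [-40,0,0]
    - [-80,0,0]
    - [-80,0,0]
    - [-80,0,0]
  twist:
    - [0,0,0]
    - [0,0,0]
    - [0,0,0]
    - [0,0,0]

```text
time: 3.37
ee_pos: [0.6551, 0.0114, 0.3742]
ee_rot: [1.131, 1.253, -1.122]
wrist_force: [-0.5, -0.2, -0.0]
grip_width: 0.0001
```

```bash
cat > fing.py <<'E'
from h import *
f=cap(["side"]);a=f["side"];s=observe();p=s["ee_pos"];print(p,s["grip_width"],s["wrist_force"].round(1))
u,v=np.meshgrid(np.arange(290,400),np.arange(60,200));P=np.array([world(a,x,y) for x,y in zip(u.ravel(),v.ravel())])
m=(np.linalg.norm(P[:,:2]-p[:2],axis=1)<.07)&(P[:,2]>.2);Q=P[m]-p;z=P[m][:,2]
F=Q[z>.32]
print("tips lowest rel TCP",np.sort(F[:,2])[:12].round(3));lo=F[F[:,2]<np.sort(F[:,2])[0]+.02];print(lo.min(0).round(3),lo.max(0).round(3))
k=blob(a,(330,142,365,175),lambda q:q.max(2)<45);print("knob",k[0],k[2])
K=P[m][z<.32];K=K[(K[:,1]<.03)];print("ball top",np.sort(K[:,2])[-6:].round(3))
E
python3 fing.py
```

```text
[0.65504824 0.01142809 0.37119327] 0.00029369949524402333 [ 0.7 -0.4 -1.3]
tips lowest rel TCP [0.008 0.009 0.009 0.01  0.011 0.011 0.011 0.011 0.012 0.012 0.013 0.013]
[-0.016 -0.015  0.008] [0.011 0.011 0.028]
knob [342.76271186 155.37288136] [  7   8  13  12 118]
ball top [0.298 0.298 0.299 0.299 0.3   0.3  ]
```

```bash
python3 - <<'E'
from h import *
a=cap(["side"])["side"];s=observe();p=s["ee_pos"];im=a["img"].copy()
big=cv2.resize(im[50:190,280:400],None,fx=4,fy=4,interpolation=cv2.INTER_CUBIC)
for d,c in((0,(255,0,0)),(-.022,(255,255,0)),(.054,(0,255,255))):
    q=(proj(a,p+[0,0,d])-[280,50])*4;cv2.circle(big,tuple(int(x) for x in q),4,c,1)
cv2.imwrite("pics/k3.png",big[...,::-1])
E
```

```text
(no output)
```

View pics/k3.png

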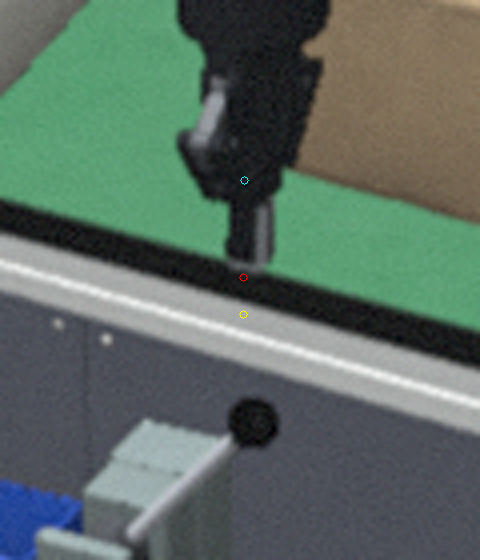

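The red mark (reported TCP) and the yellow mark (reported fingertips) both lie below the real fingertips, which end at about (341,116). The real tips stand about 29 mm higher than the state says, and this agrees with the contact on the ball top (ee z 0.2916, ball top 0.299). I use tip z = ee z + 0.007 from here on.

>>> servo_tool:
  claw: [1,1,1,1,1,1,1,1,1,1,1,1]
  offset:
    - [0,0,5]
    - [0,0,5]
    - [0,0,5]
    - [0,0,5]
    - [0,0,5]
    - [0,0,5]
    - [30,0,5]
    - [60,0,5]
    - [90,0,5]
    - [115,0,5]
    - [115,0,5]
    - [115,0,5]
  twist:
    - [0,0,0]
    - [0,0,0]
    - [0,0,0]
    - [0,0,0]
    - [0,0,0]
    - [0,0,0]
    - [0,0,0]
    - [0,0,0]
    - [0,0,0]
    - [0,0,0]
    - [0,0,0]
    - [0,0,0]

```text
time: 4.47
ee_pos: [0.6544, 0.0066, 0.2529]
ee_rot: [1.126, 1.263, -1.13]
wrist_force: [-0.6, 0.2, 0.7]
grip_width: 0.0852
```

>>> servo_tool:
  claw: [0,0,0,0,0,0,0,0]
  offset:
    - [0,0,0]
    - [0,0,0]
    - [0,0,0]
    - [0,0,0]
    - [0,0,0]
    - [0,0,0]
    - [0,0,0]
    - [0,0,0]
  twist:
    - [0,0,0]
    - [0,0,0]
    - [0,0,0]
    - [0,0,0]
    - [0,0,0]
    - [0,0,0]
    - [0,0,0]
    - [0,0,0]

```text
time: 5.13
ee_pos: [0.6562, 0.0063, 0.2562]
ee_rot: [1.129, 1.256, -1.124]
wrist_force: [5.1, -1.5, 5.6]
grip_width: 0.0276
```

```bash
python3 - <<'E'
from h import *
s=observe();print(s["ee_pos"],s["wrist_force"].round(1),s["torque"].round(2),s["grip_width"])
a=cap(["side"])["side"];k=blob(a,(330,142,365,175),lambda q:q.max(2)<45);print("knob",k[0],k[2])
q0=np.radians(55)-.085
for th in np.linspace(.085,1.09,11):
    q=np.radians(55)-th; print(round(th,2),"tool x,z mm",round(-150*(np.sin(q)-np.sin(q0)),1),round(150*(np.cos(q)-np.cos(q0)),1))
print(R.from_rotvec(s["ee_rot"]).as_matrix().round(3))
E
```

```text
[0.65622297 0.00633936 0.2561723 ] [ 5.1 -1.5  5.6] [-0.07 -0.72 -0.05] 0.0275630598504642
knob [341.02994012 150.67964072] [  0   0  23  24 334]
0.08 tool x,z mm -0.0 0.0
0.19 tool x,z mm 10.2 11.1
0.29 tool x,z mm 21.5 21.0
0.39 tool x,z mm 33.7 29.8
0.49 tool x,z mm 46.8 37.4
0.59 tool x,z mm 60.5 43.6
0.69 tool x,z mm 74.8 48.3
0.79 tool x,z mm 89.5 51.6
0.89 tool x,z mm 104.5 53.5
0.99 tool x,z mm 119.6 53.8
1.09 tool x,z mm 134.6 52.6
[[ 0.005  0.994  0.11 ]
 [-0.     0.11  -0.994]
 [-1.     0.004  0.001]]
```

Knob gripped (width 27.6 mm). I follow the arc down.

>>> servo_tool:
  claw: [0,0,0,0,0,0,0,0,0,0,0,0]
  offset:
    - [10,0,11]
    - [21,0,21]
    - [34,0,30]
    - [47,0,37]
    - [60,0,43]
    - [75,0,48]
    - [89,0,51]
    - [104,0,53]
    - [119,0,53]
    - [128,0,53]
    - [132,0,53]
    - [132,0,53]
  twist:
    - [0,0,0]
    - [0,0,0]
    - [0,0,0]
    - [0,0,0]
    - [0,0,0]
    - [0,0,0]
    - [0,0,0]
    - [0,0,0]
    - [0,0,0]
    - [0,0,0]
    - [0,0,0]
    - [0,0,0]

```text
time: 6.18
ee_pos: [0.662, -0.044, 0.1216]
ee_rot: [1.13, 1.261, -1.123]
wrist_force: [8.4, 5.9, -2.6]
grip_width: 0.0271
```

```bash
python3 - <<'E'
from h import *
s=observe();print(s["ee_pos"],s["wrist_force"].round(1),s["torque"].round(2),s["grip_width"])
E
```

```text
[ 0.66196568 -0.04397055  0.1215766 ] [ 8.4  5.9 -2.6] [ 1.07 -1.18 -0.39] 0.027108056838236964
```

>>> servo_tool:
  claw: [0,0,0,0,0]
  offset:
    - [2,0,0]
    - [4,0,-0.5]
    - [6,0,-1]
    - [6,0,-1]
    - [6,0,-1]
  twist:
    - [0,0,0]
    - [0,0,0]
    - [0,0,0]
    - [0,0,0]
    - [0,0,0]

```text
time: 6.6
ee_pos: [0.6622, -0.044, 0.1204]
ee_rot: [1.13, 1.257, -1.122]
wrist_force: [0.7, 2.4, 12.7]
grip_width: 0.0276
```

```bash
cat > plate.py <<'E'
from h import *
s=observe();print(s["ee_pos"],s["wrist_force"].round(1),s["torque"].round(2),s["grip_width"])
a=cap(["side"])["side"]
for n,th in(("0.9",.9),("1.05",1.05)):
    q=np.radians(55)-th;print(n,"knob px",proj(a,pp(.008,-.15*np.cos(q),.166+.15*np.sin(q))).round(1))
cv2.imwrite("pics/%s.png"%__import__("sys").argv[1],cv2.resize(a["img"][160:270,270:400],None,fx=6,fy=5.4,interpolation=cv2.INTER_CUBIC)[...,::-1])
for n,p in(("ram edge closed",(-.03,0,.067)),("ram L",(-.03,.028,.067)),("ram R",(-.03,-.028,.067)),("anv L",(-.053,.031,.0605)),("anv R",(-.053,-.031,.0605))):print(n,proj(a,pp(*p)).round(1))
E
python3 plate.py c1
```

```text
[ 0.66221873 -0.04395041  0.12039315] [ 0.7  2.4 12.7] [ 0.73 -0.02 -0.38] 0.02758949036369028
0.9 knob px [363.2 202.4]
1.05 knob px [362.7 210.4]
ram edge closed [299.3 231.4]
ram L [289.4 228.3]
ram R [309.4 234.4]
anv L [283.9 235.2]
anv R [306.1 242.2]
```

View pics/c1.png

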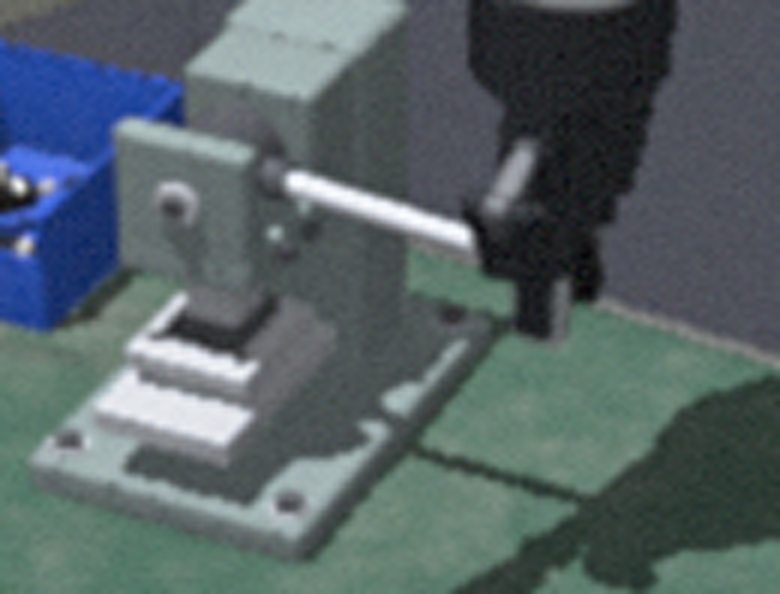

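The lever is down and resting on its stop (force rose to 12.7 N up over 1.2 mm). The picture shows the upper plate lowered just above the lower one. I release, rise, and go to the gauge.

>>> servo_tool:
  claw: [0,0,1,1,1,1,1,1,1,1,1,1]
  offset:
    - [0,0,0]
    - [0,0,0]
    - [0,0,0]
    - [0,0,0]
    - [0,0,0]
    - [0,0,0]
    - [0,0,0]
    - [-20,0,0]
    - [-50,0,0]
    - [-80,0,0]
    - [-100,0,0]
    - [-100,0,0]
  twist:
    - [0,0,0]
    - [0,0,0]
    - [0,0,0]
    - [0,0,0]
    - [0,0,0]
    - [0,0,0]
    - [0,0,0]
    - [0,0,0]
    - [0,0,0]
    - [0,0,0]
    - [0,0,0]
    - [0,0,0]

```text
time: 7.65
ee_pos: [0.6624, -0.0454, 0.223]
ee_rot: [1.13, 1.252, -1.122]
wrist_force: [-0.3, -0.1, 0.9]
grip_width: 0.0854
```

```bash
python3 - <<'E'
from h import *
go([.460,-.352,.10],.12-np.pi/2);s=observe();print(s["joints"].round(3))
a=cap(["side"])["side"];k=blob(a,(345,190,380,225),lambda q:q.max(2)<45);print("knob",k[0],k[2])
E
```

```text
t 7.65 pos [ 0.6624 -0.0454  0.223 ] F [-0.3 -0.1  0.9] w 0.0854 OFFSET [ 121.5 -236.1  282.1] TWIST [89.47 -0.3  -0.49]
[-0.12   0.259  1.047 -0.     1.826 -0.23 ]
knob [363.81818182 209.86868687] [14 15 11 11 99]
```

Knob at (363.8, 209.9), against (362.7, 210.4) predicted for 1.05, so the press is closed.

>>> servo_tool:
  claw: [1,1,1,1,1,1,1,1,1,1,1,1]
  offset:
    - [0,-39,47]
    - [0,-78,94]
    - [20,-118,141]
    - [50,-157,188]
    - [80,-197,235]
    - [121,-236,282]
    - [121,-236,282]
    - [121,-236,282]
    - [121,-236,282]
    - [121,-236,282]
    - [121,-236,282]
    - [121,-236,282]
  twist:
    - [89.5,0,0]
    - [89.5,0,0]
    - [89.5,0,0]
    - [89.5,0,0]
    - [89.5,0,0]
    - [89.5,0,0]
    - [89.5,0,0]
    - [89.5,0,0]
    - [89.5,0,0]
    - [89.5,0,0]
    - [89.5,0,0]
    - [89.5,0,0]

```text
time: 8.7
ee_pos: [0.4551, -0.3518, 0.0917]
ee_rot: [2.129, 0.189, -2.137]
wrist_force: [0.1, -0.2, 0.3]
grip_width: 0.0855
```

>>> servo_tool:
  claw: [1,1,1]
  offset:
    - [0,0,0]
    - [0,0,0]
    - [0,0,0]
  twist:
    - [3.5,0,0]
    - [3.5,0,0]
    - [3.5,0,0]

```text
time: 8.95
ee_pos: [0.4569, -0.351, 0.0937]
ee_rot: [2.157, 0.134, -2.161]
wrist_force: [-0.5, -0.1, 0.5]
grip_width: 0.0852
```

```bash
python3 - <<'E'
from h import *
go([.460,-.352,.10],.12-np.pi/2);s=observe();p=s["ee_pos"]
f=cap(["side","top"]);a=f["side"];pickle.dump(f,open("f1.pkl","wb"))
for n,v in(("tips shut",p+[0,0,.007]),("pt gauge org",[.46,-.352,.008])):print(n,proj(a,v))
cv2.imwrite("pics/g1.png",cv2.resize(a["img"][250:400,380:530],None,fx=4,fy=4,interpolation=cv2.INTER_CUBIC)[...,::-1])
E
```

```text
t 8.95 pos [ 0.4569 -0.351   0.0937] F [-0.5 -0.1  0.5] w 0.0852 OFFSET [-6.3  1.3 -2.9] TWIST [0.15 0.1  0.11]
tips shut [447.48893945 336.15901344]
pt gauge org [442.50635285 366.88758026]
```

View pics/g1.png

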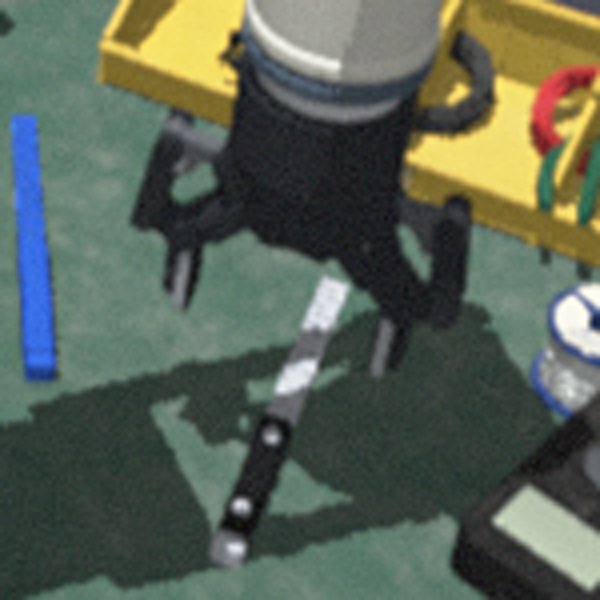

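The side view shows the open fingers straddling the gauge line (tips at about (424,326) and (475,342)), handle black from (437,386) to (449,355), clear of the other things. I go down and close.

>>> servo_tool:
  claw: [1,1,1,1,1,1]
  offset:
    - [30,0,0]
    - [60,0,0]
    - [80,0,0]
    - [90,0,0]
    - [94,0,0]
    - [94,0,0]
  twist:
    - [0,0,0]
    - [0,0,0]
    - [0,0,0]
    - [0,0,0]
    - [0,0,0]
    - [0,0,0]

```text
time: 9.55
ee_pos: [0.4574, -0.3512, 0.0008]
ee_rot: [2.158, 0.132, -2.16]
wrist_force: [0.6, 0.0, -0.3]
grip_width: 0.086
```

>>> servo_tool:
  claw: [0,0,0,0,0,0,0,0,0,0]
  offset:
    - [0,0,0]
    - [0,0,0]
    - [0,0,0]
    - [0,0,0]
    - [0,0,0]
    - [0,0,0]
    - [0,0,0]
    - [0,0,0]
    - [0,0,0]
    - [0,0,0]
  twist:
    - [0,0,0]
    - [0,0,0]
    - [0,0,0]
    - [0,0,0]
    - [0,0,0]
    - [0,0,0]
    - [0,0,0]
    - [0,0,0]
    - [0,0,0]
    - [0,0,0]

```text
time: 10.38
ee_pos: [0.458, -0.3519, 0.0023]
ee_rot: [2.16, 0.129, -2.158]
wrist_force: [-0.5, -0.4, 5.6]
grip_width: 0.0141
```

Gripped (width 14 mm). I lift.

>>> servo_tool:
  claw: [0,0,0,0,0,0,0,0]
  offset:
    - [-10,0,0]
    - [-30,0,0]
    - [-60,0,0]
    - [-90,0,0]
    - [-120,0,0]
    - [-130,0,0]
    - [-130,0,0]
    - [-130,0,0]
  twist:
    - [0,0,0]
    - [0,0,0]
    - [0,0,0]
    - [0,0,0]
    - [0,0,0]
    - [0,0,0]
    - [0,0,0]
    - [0,0,0]

```text
time: 11.05
ee_pos: [0.4575, -0.3514, 0.1304]
ee_rot: [2.159, 0.131, -2.16]
wrist_force: [-0.2, 0.3, -2.4]
grip_width: 0.014
```

```bash
python3 - <<'E'
from h import *
go(pp(-.235,0,.13),YAW-np.pi/2);s=observe();p=s["ee_pos"];print(s["joints"].round(2),p)
f=cap(["side","top"]);pickle.dump(f,open("f2.pkl","wb"));a,t=f["side"],f["top"]
print("pred gauge org/tip px side",proj(a,p+[0,0,.0]),proj(a,p+[.149,.018,.0]),"top",proj(t,p+[.149,.018,0]))
cv2.imwrite("pics/g2.png",np.hstack([cv2.resize(a["img"][240:380,400:520],None,fx=3.3,fy=3.5,interpolation=cv2.INTER_CUBIC),cv2.resize(t["img"][180:320,385:505],None,fx=3.3,fy=3.5,interpolation=cv2.INTER_CUBIC)])[...,::-1])
E
```

```text
t 11.05 pos [ 0.4575 -0.3514  0.1304] F [-0.2  0.3 -2.4] w 0.014 OFFSET [   0.7 -428.     4.5] TWIST [0.32 0.03 0.03]
[-0.71  0.03  1.46  0.    1.65  0.74] [ 0.45745724 -0.3513531   0.13044065]
pred gauge org/tip px side [449.85375459 325.20734019] [470.8597412  276.00360503] top [453.93998514 201.47199609]
```

View pics/g2.png

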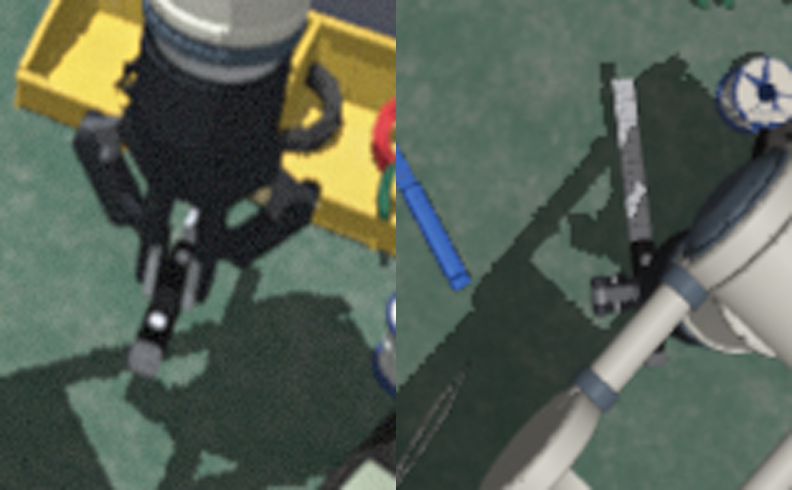

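The gauge is held level by eye. In the top view its tip is at about (454,203), against (454,201) predicted. I check pitch and yaw from the depth before going to the press.

```bash
cat > lvl.py <<'E'
from h import *
import sys
def blade(t,p,yaw,L=(.04,.148)):
    ex=frame(yaw)[:,0];u,v=[],[]
    c=np.array([proj(t,p+ex*d+[0,0,.0]) for d in np.linspace(*L,60)])
    us=np.arange(int(c[:,0].min())-6,int(c[:,0].max())+7);vs=np.arange(int(c[:,1].min())-6,int(c[:,1].max())+7)
    P=np.array([world(t,a,b) for b in vs for a in us if t["range_z"][b,a]>0])
    q=(P-p)@frame(yaw)
    return q[(abs(q[:,1])<.02)&(abs(q[:,2])<.035)&(q[:,0]>.03)&(q[:,0]<.17)]
if __name__=="__main__":
    f=pickle.load(open(sys.argv[1],"rb"));p=np.array([float(x) for x in sys.argv[2:5]])
    for n in f:
        q=blade(f[n],p,YAW)
        if len(q)<20: print(n,"few",len(q));continue
        print(n,len(q),"x max",np.sort(q[:,0])[-5:].round(3))
        k=(q[:,0]>.045)&(q[:,0]<.145)
        l=np.polyfit(q[k,0],q[k,2],1);w=np.polyfit(q[k,0],q[k,1],1)
        print("  top z at 30,150",np.polyval(l,[.03,.15]).round(4),"pitch",l[0]+8/120,"y at 0,150",np.polyval(w,[0,.15]).round(4),"yaw rel",w[0].round(4))
E
python3 lvl.py f2.pkl 0.4575 -0.3514 0.1304
```

```text
side 37 x max [0.063 0.066 0.066 0.068 0.069]
  top z at 30,150 [ 0.0078 -0.0011] pitch -0.0070234288855133414 y at 0,150 [-0.0037  0.0133] yaw rel 0.1137
top 293 x max [0.146 0.146 0.147 0.147 0.147]
  top z at 30,150 [ 0.0049 -0.0027] pitch 0.0032960790724896466 y at 0,150 [0.0019 0.0016] yaw rel -0.0019
```

>>> servo_tool:
  claw: [0,0,0,0,0,0,0,0,0,0,0,0]
  offset:
    - [0,-15,0]
    - [0,-45,0]
    - [0,-85,0]
    - [0,-125,0]
    - [0,-165,0]
    - [0,-205,0]
    - [0,-245,2]
    - [0,-285,3]
    - [0,-325,4]
    - [0,-365,4]
    - [0,-400,4]
    - [0,-426,4]
  twist:
    - [0,0,0]
    - [0,0,0]
    - [0,0,0]
    - [0,0,0]
    - [0,0,0]
    - [0,0,0]
    - [0,0,0]
    - [0,0,0]
    - [0,0,0]
    - [0,0,0]
    - [0,0,0]
    - [0,0,0]

```text
time: 12.15
ee_pos: [0.4006, 0.0734, 0.129]
ee_rot: [2.155, 0.133, -2.163]
wrist_force: [-0.0, -0.0, -1.2]
grip_width: 0.0139
```

>>> servo_tool:
  claw: [0,0,0,0]
  offset:
    - [0,0,0]
    - [0,0,0]
    - [15,0,0]
    - [30,0,0]
  twist:
    - [0,0,0]
    - [0,0,0]
    - [0,0,0]
    - [0,0,0]

```text
time: 12.48
ee_pos: [0.4026, 0.0701, 0.1005]
ee_rot: [2.159, 0.129, -2.159]
wrist_force: [-0.6, -0.7, -2.3]
grip_width: 0.0141
```

```bash
python3 - <<'E'
from h import *
from lvl import blade
f=cap(["side","top"]);pickle.dump(f,open("f3.pkl","wb"))
s=observe();p=s["ee_pos"];go(pp(-.193,-.0018,p[2]),YAW-np.pi/2)
print("tool press frame",(frame(YAW).T@(p-O)).round(4))
for n in f:
    q=blade(f[n],p,YAW)
    k=(q[:,0]>.045)&(q[:,0]<.145);print(n,k.sum())
    if k.sum()<20: continue
    l=np.polyfit(q[k,0],q[k,2],1);w=np.polyfit(q[k,0],q[k,1],1)
    print("  top z",np.polyval(l,[.03,.15]).round(4),"pitch",l[0]+8/120,"y",np.polyval(w,[0,.15]).round(4),"xmax",np.sort(q[:,0])[-5:].round(3))
# anvil: front strip extents & height now, both views
for n in f:
    g=f[n];P=[]
    c=proj(g,pp(-.042,0,.061)).astype(int)
    for b in range(c[1]-14,c[1]+15):
        for a in range(c[0]-22,c[0]+23):
            if g["range_z"][b,a]>0:P.append(frame(YAW).T@(world(g,a,b)-O))
    P=np.array(P);m=(P[:,2]>.054)&(P[:,2]<.0665)&(P[:,0]<-.033)&(P[:,0]>-.06)&(abs(P[:,1])<.04)
    Q=P[m];k=Q[(Q[:,0]<-.037)&(Q[:,0]>-.05)&(abs(Q[:,1])<.025)];print(n,"anvil z",np.median(k[:,2]).round(4),len(k),"x",np.percentile(Q[:,0],[2,98]).round(4),"y",np.percentile(Q[:,1],[2,98]).round(4))
E
```

```text
t 12.5833 pos [0.4006 0.0697 0.0975] F [-0.1 -0.3 -1.4] w 0.0139 OFFSET [ -0.3  -1.3 -43.4] TWIST [ 0.23  0.4  -0.02]
tool press frame [-0.2364 -0.0032  0.0975]
side 109
  top z [0.0069 0.0041] pitch 0.04310907649384994 y [-0.0139 -0.0022] xmax [0.15  0.151 0.151 0.153 0.155]
top 211
  top z [ 0.0058 -0.0024] pitch -0.0022159300609969623 y [-0.0002  0.0005] xmax [0.147 0.147 0.148 0.148 0.148]
side anvil z 0.0604 64 x [-0.0527 -0.0335] y [-0.0333  0.0202]
top anvil z 0.0593 87 x [-0.0524 -0.0334] y [-0.0282  0.0302]
```

Anvil top at about 0.060 in both views, so the gap is about 7 mm. The top view shows the gauge level and straight, and its underside about 4.5 mm below the ee z. I move forward over the ledge, then lower it.

>>> servo_tool:
  claw: [0,0,0,0,0,0,0]
  offset:
    - [0,0,-15]
    - [0,0,-35]
    - [0,-1,-43]
    - [10,-1,-43]
    - [20,-1,-43]
    - [25,-1,-43]
    - [25,-1,-43]
  twist:
    - [0,0,0]
    - [0,0,0]
    - [0,0,0]
    - [0,0,0]
    - [0,0,0]
    - [0,0,0]
    - [0,0,0]

```text
time: 13.17
ee_pos: [0.4431, 0.0767, 0.0738]
ee_rot: [2.154, 0.13, -2.164]
wrist_force: [-1.0, 0.7, -2.0]
grip_width: 0.014
```

```bash
cat > st.py <<'E'
from h import *
from lvl import blade
import sys
t=cap(["top"])["top"];s=observe();p=s["ee_pos"]
print("t",round(s["time"],2),"press frame",(frame(YAW).T@(p-O)*1000).round(1),"F",(frame(YAW).T@s["wrist_force"]).round(1),"M",(frame(YAW).T@s["torque"]).round(2),"w",round(s["grip_width"],4))
q=blade(t,p,YAW)
r=(frame(YAW).T@(p-O))[0]
k=(q[:,0]>.04)&(q[:,0]<.145)&(q[:,0]+r<-.04)
l=np.polyfit(q[k,0],q[k,2],1);w=np.polyfit(q[k,0],q[k,1],1)
print("n",k.sum(),"top z",np.polyval(l,[.03,.15]).round(4),"pitch",(l[0]+8/120).round(4),"yaw",w[0].round(4),"y0",w[1].round(4),"tilt tool",np.degrees((R.from_rotvec(s["ee_rot"]).as_matrix()[:,0]))[:2].round(2))
E
python3 st.py
```

```text
t 13.22 press frame [-192.8   -1.    75. ] F [-0.6  0.3 -1.9] M [-0.   -0.03 -0.04] w 0.0136
n 191 top z [ 0.0103 -0.0069] pitch -0.0764 yaw -0.0023 y0 0.0005 tilt tool [-0.16 -0.02]
```

>>> servo_tool:
  claw: [0,0,0,0,0,0]
  offset:
    - [2,0,0]
    - [4,0,0]
    - [6,0,0]
    - [8,0,0]
    - [8,0,0]
    - [8,0,0]
  twist:
    - [0,0,0]
    - [0,0,0]
    - [0,0,0]
    - [0,0,0]
    - [0,0,0]
    - [0,0,0]

```text
time: 13.72
ee_pos: [0.4449, 0.0771, 0.0684]
ee_rot: [2.159, 0.13, -2.159]
wrist_force: [0.2, -0.5, -1.6]
grip_width: 0.0141
```

>>> servo_tool:
  claw: [0,0,0,0]
  offset:
    - [1,0,0]
    - [1.5,0,0]
    - [1.5,0,0]
    - [1.5,0,0]
  twist:
    - [0,0,0]
    - [0,0,0]
    - [0,0,0]
    - [0,0,0]

```text
time: 14.05
ee_pos: [0.445, 0.0771, 0.0669]
ee_rot: [2.159, 0.13, -2.159]
wrist_force: [-0.2, 0.3, -1.4]
grip_width: 0.0137
```

```bash
python3 st.py
```

```text
t 14.1 press frame [-191.4   -1.    67. ] F [ 0.  -1.  -1.8] M [-0.04  0.01  0.02] w 0.0137
n 201 top z [ 0.0105 -0.0037] pitch -0.052 yaw -0.0043 y0 0.0008 tilt tool [ 0. -0.]
```

>>> servo_tool:
  claw: [0,0,0,0]
  offset:
    - [0.7,0,0]
    - [1.5,0,0]
    - [1.5,0,0]
    - [1.5,0,0]
  twist:
    - [0,0,0]
    - [0,0,0]
    - [0,0,0]
    - [0,0,0]

```text
time: 14.43
ee_pos: [0.4449, 0.0771, 0.0653]
ee_rot: [2.159, 0.13, -2.159]
wrist_force: [0.8, -0.7, -0.7]
grip_width: 0.0139
```

>>> servo_tool:
  claw: [0,0,0,0]
  offset:
    - [0.7,0,0]
    - [1.2,0,0]
    - [1.2,0,0]
    - [1.2,0,0]
  twist:
    - [0,0,0]
    - [0,0,0]
    - [0,0,0]
    - [0,0,0]

```text
time: 14.77
ee_pos: [0.4449, 0.0771, 0.0642]
ee_rot: [2.159, 0.13, -2.159]
wrist_force: [-0.0, 1.5, -1.0]
grip_width: 0.014
```

```bash
python3 st.py
```

```text
t 14.82 press frame [-191.4   -1.    64.2] F [-0.2  0.1 -2.2] M [-0.   -0.03 -0.09] w 0.0137
n 200 top z [ 0.0099 -0.0023] pitch -0.0347 yaw -0.0004 y0 0.0004 tilt tool [-0. -0.]
```

>>> servo_tool:
  claw: [0,0,0,0]
  offset:
    - [0.5,0,0]
    - [1,0,0]
    - [1,0,0]
    - [1,0,0]
  twist:
    - [0,0,0]
    - [0,0,0]
    - [0,0,0]
    - [0,0,0]

```text
time: 15.15
ee_pos: [0.445, 0.0771, 0.0632]
ee_rot: [2.159, 0.13, -2.159]
wrist_force: [-0.9, -0.0, -2.4]
grip_width: 0.0137
```

>>> servo_tool:
  claw: [0,0,0,0]
  offset:
    - [0.5,0,0]
    - [1,0,0]
    - [1,0,0]
    - [1,0,0]
  twist:
    - [0,0,0]
    - [0,0,0]
    - [0,0,0]
    - [0,0,0]

```text
time: 15.48
ee_pos: [0.445, 0.0771, 0.0622]
ee_rot: [2.159, 0.13, -2.159]
wrist_force: [-0.4, -0.4, -1.2]
grip_width: 0.0136
```

```bash
python3 st.py
```

```text
t 15.53 press frame [-191.4   -1.    62.2] F [ 0.9  0.8 -0.8] M [ 0.02  0.02 -0.06] w 0.0138
n 202 top z [ 0.009  -0.0021] pitch -0.0258 yaw 0.0006 y0 0.0002 tilt tool [0. 0.]
```

>>> servo_tool:
  claw: [0,0,0,0]
  offset:
    - [0.5,0,0]
    - [1,0,0]
    - [1,0,0]
    - [1,0,0]
  twist:
    - [0,0,0]
    - [0,0,0]
    - [0,0,0]
    - [0,0,0]

```text
time: 15.87
ee_pos: [0.445, 0.0771, 0.0612]
ee_rot: [2.159, 0.13, -2.159]
wrist_force: [-0.4, -0.6, -1.0]
grip_width: 0.0137
```

```bash
cat > st2.py <<'E'
from h import *
F=[];M=[]
for i in range(5):
    grab_frame("top");s=observe();F.append(frame(YAW).T@s["wrist_force"]);M.append(frame(YAW).T@s["torque"])
print("t",round(s["time"],2),"press",(frame(YAW).T@(s["ee_pos"]-O)*1000).round(2),"F",np.mean(F,0).round(2),"M",np.mean(M,0).round(3),"w",round(s["grip_width"],4))
E
python3 st2.py
```

```text
t 16.12 press [-191.33   -0.96   61.27] F [-0.34 -0.04 -0.82] M [-0.015 -0.024 -0.018] w 0.0136
```

>>> servo_tool:
  claw: [0,0,0,0]
  offset:
    - [0.5,0,0]
    - [1,0,0]
    - [1,0,0]
    - [1,0,0]
  twist:
    - [0,0,0]
    - [0,0,0]
    - [0,0,0]
    - [0,0,0]

```text
time: 16.45
ee_pos: [0.445, 0.0771, 0.0603]
ee_rot: [2.159, 0.13, -2.159]
wrist_force: [-1.2, 0.5, 0.7]
grip_width: 0.0142
```

```bash
python3 st2.py; python3 st.py
```

```text
t 16.7 press [-191.36   -0.97   60.28] F [-0.51  0.19 -0.04] M [ 0.026 -0.046 -0.01 ] w 0.0141
t 16.75 press frame [-191.4   -0.9   60.3] F [-2.   0.8  0.4] M [ 0.02 -0.09  0.04] w 0.014
n 202 top z [ 0.0104 -0.0004] pitch -0.0229 yaw -0.0045 y0 0.0007 tilt tool [0. 0.]
```

Contact with the lower plate (vertical force rose from about −1.6 N to 0). Now I slide in, to well short of the expected drag depth first.

>>> servo_tool:
  claw: [0,0,0,0,0,0,0,0,0,0,0,0]
  offset:
    - [0,0,-2]
    - [0,0,-6]
    - [0,0,-10]
    - [0,0,-14]
    - [0,0,-18]
    - [0,0,-22]
    - [0,0,-26]
    - [0,0,-30]
    - [0,0,-34]
    - [0,0,-38]
    - [0,0,-40]
    - [0,0,-40]
  twist:
    - [0,0,0]
    - [0,0,0]
    - [0,0,0]
    - [0,0,0]
    - [0,0,0]
    - [0,0,0]
    - [0,0,0]
    - [0,0,0]
    - [0,0,0]
    - [0,0,0]
    - [0,0,0]
    - [0,0,0]

```text
time: 17.75
ee_pos: [0.4854, 0.082, 0.0603]
ee_rot: [2.16, 0.13, -2.158]
wrist_force: [1.0, 0.0, 0.4]
grip_width: 0.0138
```

```bash
python3 st2.py; python3 st.py
```

```text
t 18.0 press [-151.18   -0.74   60.41] F [ 1.45 -0.06  0.27] M [ 0.012 -0.378  0.012] w 0.0142
t 18.05 press frame [-151.2   -0.8   60.4] F [ 1.5 -0.8  0.4] M [-0.   -0.38  0.03] w 0.0136
n 125 top z [ 0.0129 -0.0056] pitch -0.0873 yaw -0.0219 y0 0.002 tilt tool [0.04 0.  ]
```

```bash
python3 - <<'E'
from h import *
f=cap(["side","top"]);a,t=f["side"],f["top"]
A=cv2.resize(a["img"][190:290,255:345],None,fx=4.4,fy=5,interpolation=cv2.INTER_CUBIC)
B=cv2.resize(t["img"][170:270,250:330],None,fx=4.9,fy=5,interpolation=cv2.INTER_CUBIC)
cv2.imwrite("pics/i1.png",np.hstack([A,B])[...,::-1])
s=observe();print(s["torque"],s["wrist_force"])
E
```

```text
[ 0.07543878 -0.43434272 -0.01524256] [1.75950239 0.07014707 1.1339917 ]
```

View pics/i1.png

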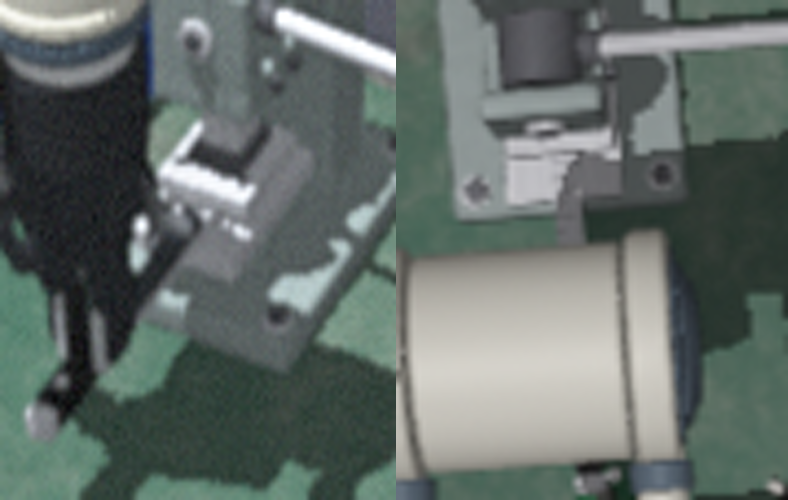

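The side view shows the blade lying on the lower plate and entering under the upper plate near its middle. I ease the down-press by 0.7 mm and continue in small steps.

>>> servo_tool:
  claw: [0,0,0,0,0,0,0]
  offset:
    - [-0.7,0,0]
    - [-0.7,0,-2]
    - [-0.7,0,-4]
    - [-0.7,0,-6]
    - [-0.7,0,-8]
    - [-0.7,0,-8]
    - [-0.7,0,-8]
  twist:
    - [0,0,0]
    - [0,0,0]
    - [0,0,0]
    - [0,0,0]
    - [0,0,0]
    - [0,0,0]
    - [0,0,0]

```text
time: 18.73
ee_pos: [0.4929, 0.0829, 0.0609]
ee_rot: [2.16, 0.13, -2.159]
wrist_force: [0.4, -0.1, 0.7]
grip_width: 0.014
```

```bash
python3 st2.py
```

```text
t 18.98 press [-143.2    -0.72   61.  ] F [ 1.16 -0.24 -0.21] M [-0.001 -0.293  0.017] w 0.0137
```

>>> servo_tool:
  claw: [0,0,0,0,0,0,0]
  offset:
    - [-0.3,0,-1.5]
    - [-0.3,0,-3]
    - [-0.3,0,-4.5]
    - [-0.3,0,-6]
    - [-0.3,0,-8]
    - [-0.3,0,-8]
    - [-0.3,0,-8]
  twist:
    - [0,0,0]
    - [0,0,0]
    - [0,0,0]
    - [0,0,0]
    - [0,0,0]
    - [0,0,0]
    - [0,0,0]

```text
time: 19.57
ee_pos: [0.5009, 0.0838, 0.0613]
ee_rot: [2.16, 0.13, -2.159]
wrist_force: [-0.1, -0.7, 0.4]
grip_width: 0.0141
```

```bash
python3 st2.py
```

```text
t 19.82 press [-135.23   -0.67   61.27] F [0.97 0.22 0.52] M [-0.012 -0.276  0.015] w 0.0136
```

>>> servo_tool:
  claw: [0,0,0,0,0,0,0]
  offset:
    - [0,0,-1.5]
    - [0,0,-3]
    - [0,0,-4.5]
    - [0,0,-6]
    - [0,0,-7]
    - [0,0,-7]
    - [0,0,-7]
  twist:
    - [0,0,0]
    - [0,0,0]
    - [0,0,0]
    - [0,0,0]
    - [0,0,0]
    - [0,0,0]
    - [0,0,0]

```text
time: 20.4
ee_pos: [0.5078, 0.0847, 0.0612]
ee_rot: [2.16, 0.13, -2.159]
wrist_force: [-1.6, -0.0, 0.9]
grip_width: 0.0138
```

```bash
python3 st2.py
```

```text
t 20.65 press [-128.18   -0.63   61.3 ] F [0.38 0.44 0.53] M [ 0.002 -0.242  0.01 ] w 0.0134
```

>>> servo_tool:
  claw: [0,0,0,0,0]
  offset:
    - [0,0,-1.5]
    - [0,0,-3]
    - [0,0,-5]
    - [0,0,-5]
    - [0,0,-5]
  twist:
    - [0,0,0]
    - [0,0,0]
    - [0,0,0]
    - [0,0,0]
    - [0,0,0]

```text
time: 21.07
ee_pos: [0.5128, 0.0853, 0.0613]
ee_rot: [2.16, 0.13, -2.159]
wrist_force: [-0.1, -0.4, 0.6]
grip_width: 0.0141
```

```bash
python3 st2.py
```

```text
t 21.32 press [-123.12   -0.6    61.31] F [0.68 0.16 0.66] M [ 0.005 -0.248  0.015] w 0.014
```

>>> servo_tool:
  claw: [0,0,0,0,0]
  offset:
    - [0,0,-1.5]
    - [0,0,-3]
    - [0,0,-4]
    - [0,0,-4]
    - [0,0,-4]
  twist:
    - [0,0,0]
    - [0,0,0]
    - [0,0,0]
    - [0,0,0]
    - [0,0,0]

```text
time: 21.73
ee_pos: [0.5165, 0.0858, 0.0612]
ee_rot: [2.159, 0.13, -2.159]
wrist_force: [-1.3, -0.4, 1.5]
grip_width: 0.014
```

```bash
python3 st2.py
```

```text
t 21.98 press [-119.33   -0.57   61.24] F [-0.83 -0.21  1.41] M [-0.019 -0.042 -0.015] w 0.0137
```

The push force now turns negative at a depth of about 58 mm, so drag begins. I continue in 1 mm steps.

>>> servo_tool:
  claw: [0,0,0,0]
  offset:
    - [0,0,-0.5]
    - [0,0,-1]
    - [0,0,-1]
    - [0,0,-1]
  twist:
    - [0,0,0]
    - [0,0,0]
    - [0,0,0]
    - [0,0,0]

```text
time: 22.32
ee_pos: [0.5174, 0.0858, 0.0612]
ee_rot: [2.159, 0.13, -2.159]
wrist_force: [-1.3, 0.0, 1.4]
grip_width: 0.0139
```

```bash
python3 st2.py
```

```text
t 22.57 press [-118.42   -0.57   61.19] F [-2.07  0.09  1.94] M [-0.015  0.144 -0.009] w 0.0137
```

>>> servo_tool:
  claw: [0,0,0,0]
  offset:
    - [0,0,-0.5]
    - [0,0,-1]
    - [0,0,-1.5]
    - [0,0,-1.5]
  twist:
    - [0,0,0]
    - [0,0,0]
    - [0,0,0]
    - [0,0,0]

```text
time: 22.9
ee_pos: [0.5191, 0.0861, 0.0612]
ee_rot: [2.16, 0.13, -2.159]
wrist_force: [-1.4, 0.8, 0.9]
grip_width: 0.0143
```

```bash
python3 st2.py
```

```text
t 23.15 press [-116.76   -0.56   61.26] F [-1.42 -0.63  1.17] M [ 0.027  0.03  -0.004] w 0.0138
```

>>> servo_tool:
  claw: [0,0,0,0]
  offset:
    - [0,0,-0.5]
    - [0,0,-1]
    - [0,0,-1.5]
    - [0,0,-1.5]
  twist:
    - [0,0,0]
    - [0,0,0]
    - [0,0,0]
    - [0,0,0]

```text
time: 23.48
ee_pos: [0.5205, 0.0862, 0.0612]
ee_rot: [2.159, 0.13, -2.159]
wrist_force: [-1.7, -0.6, 1.9]
grip_width: 0.014
```

```bash
python3 st2.py
```

```text
t 23.73 press [-115.33   -0.52   61.22] F [-1.71  0.01  1.47] M [ 0.002  0.094 -0.02 ] w 0.0136
```

>>> servo_tool:
  claw: [0,0,0,0]
  offset:
    - [0,0,-0.5]
    - [0,0,-1]
    - [0,0,-2]
    - [0,0,-2]
  twist:
    - [0,0,0]
    - [0,0,0]
    - [0,0,0]
    - [0,0,0]

```text
time: 24.07
ee_pos: [0.5226, 0.0865, 0.0613]
ee_rot: [2.159, 0.13, -2.159]
wrist_force: [-0.8, 0.2, 1.9]
grip_width: 0.014
```

```bash
python3 st2.py
```

```text
t 24.32 press [-113.22   -0.53   61.27] F [-1.24  0.39  1.97] M [0.035 0.019 0.   ] w 0.0136
```

>>> servo_tool:
  claw: [0,0,0,0]
  offset:
    - [0,0,-0.5]
    - [0,0,-1]
    - [0,0,-2]
    - [0,0,-2]
  twist:
    - [0,0,0]
    - [0,0,0]
    - [0,0,0]
    - [0,0,0]

```text
time: 24.65
ee_pos: [0.5245, 0.0867, 0.0613]
ee_rot: [2.159, 0.13, -2.159]
wrist_force: [-1.8, -0.5, 3.0]
grip_width: 0.0137
```

```bash
python3 st2.py
```

```text
t 24.9 press [-111.31   -0.53   61.23] F [-1.55  0.06  2.54] M [ 0.008  0.037 -0.008] w 0.0134
```

>>> servo_tool:
  claw: [0,0,0,0]
  offset:
    - [0,0,-0.5]
    - [0,0,-1]
    - [0,0,-2]
    - [0,0,-2]
  twist:
    - [0,0,0]
    - [0,0,0]
    - [0,0,0]
    - [0,0,0]

```text
time: 25.23
ee_pos: [0.5265, 0.087, 0.0612]
ee_rot: [2.159, 0.13, -2.159]
wrist_force: [-3.1, -0.9, 3.2]
grip_width: 0.0143
```

```bash
python3 st2.py; python3 - <<'E'
from h import *
f=cap(["side","top"]);a,t=f["side"],f["top"]
A=cv2.resize(a["img"][200:290,260:340],None,fx=6,fy=6,interpolation=cv2.INTER_CUBIC)
cv2.imwrite("pics/i2.png",A[...,::-1]);s=observe();p=s["ee_pos"]
for n,x in(("pommel top",-.0575),("handle front",.0325)):print(n,(proj(a,p+frame(YAW)@[x,0,.012])).round(1))
k=blob(a,(355,195,375,225),lambda q:q.max(2)<45);print("knob",k[0],k[2])
E
```

```text
t 25.48 press [-109.26   -0.52   61.26] F [-1.63 -0.24  2.41] M [-0.01   0.07  -0.015] w 0.0136
pommel top [270.7 262.2]
handle front [290.1 240.1]
knob [364.08974359 210.67948718] [ 4 10 11 11 78]
```

View pics/i2.png

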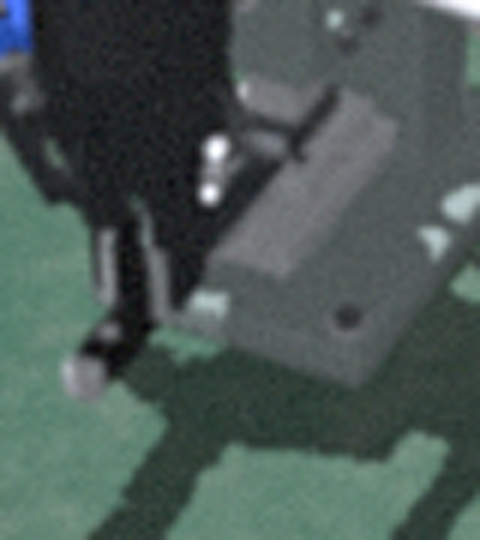

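The side view shows the blade deep between the plates. The pommel end is at (271,263), as predicted, so there is no slip in the grip. The knob is still at the closed position. I continue.

>>> servo_tool:
  claw: [0,0,0,0]
  offset:
    - [0,0,-0.5]
    - [0,0,-1]
    - [0,0,-1.5]
    - [0,0,-1.5]
  twist:
    - [0,0,0]
    - [0,0,0]
    - [0,0,0]
    - [0,0,0]

```text
time: 25.92
ee_pos: [0.5279, 0.0871, 0.0612]
ee_rot: [2.159, 0.13, -2.159]
wrist_force: [-1.8, 0.1, 2.5]
grip_width: 0.0135
```

```bash
python3 st2.py
```

```text
t 26.17 press [-107.9    -0.5    61.22] F [-2.68  0.02  3.17] M [-0.009  0.224  0.002] w 0.0138
```

>>> servo_tool:
  claw: [0,0,0,0]
  offset:
    - [0,0,-0.5]
    - [0,0,-1]
    - [0,0,-1.5]
    - [0,0,-1.5]
  twist:
    - [0,0,0]
    - [0,0,0]
    - [0,0,0]
    - [0,0,0]

```text
time: 26.5
ee_pos: [0.5291, 0.0873, 0.0611]
ee_rot: [2.158, 0.13, -2.16]
wrist_force: [-5.3, -0.6, 4.7]
grip_width: 0.0142
```

```bash
python3 st2.py
```

```text
t 26.75 press [-106.7    -0.49   61.14] F [-4.98 -0.47  4.14] M [-0.034  0.62   0.003] w 0.0135
```

Real drag now (push 5 N and growing). The handle is also being pushed up by 4 N, a sign of slight tip-up pitch over the anvil's front edge. I raise the grip a little to lay the blade flat.

>>> servo_tool:
  claw: [0,0,0,0]
  offset:
    - [-0.3,0,0]
    - [-0.6,0,0]
    - [-0.6,0,0]
    - [-0.6,0,0]
  twist:
    - [0,0,0]
    - [0,0,0]
    - [0,0,0]
    - [0,0,0]

```text
time: 27.08
ee_pos: [0.5296, 0.0873, 0.0616]
ee_rot: [2.16, 0.13, -2.159]
wrist_force: [-0.4, 0.1, 1.0]
grip_width: 0.0137
```

```bash
python3 st2.py
```

```text
t 27.33 press [-106.1    -0.5    61.79] F [-0.64 -0.13  0.88] M [-0.009 -0.072 -0.009] w 0.0139
```

>>> servo_tool:
  claw: [0,0,0,0]
  offset:
    - [-0.2,0,-0.5]
    - [-0.2,0,-1]
    - [-0.2,0,-1.5]
    - [-0.2,0,-1.5]
  twist:
    - [0,0,0]
    - [0,0,0]
    - [0,0,0]
    - [0,0,0]

```text
time: 27.67
ee_pos: [0.5308, 0.0875, 0.0619]
ee_rot: [2.159, 0.13, -2.16]
wrist_force: [-1.2, -0.4, 0.5]
grip_width: 0.0139
```

```bash
python3 st2.py
```

```text
t 27.92 press [-104.91   -0.48   61.97] F [-0.75 -0.34  0.56] M [0.001 0.055 0.014] w 0.0137
```

>>> servo_tool:
  claw: [0,0,0,0]
  offset:
    - [0,0,-0.5]
    - [0,0,-1]
    - [0,0,-1.5]
    - [0,0,-1.5]
  twist:
    - [0,0,0]
    - [0,0,0]
    - [0,0,0]
    - [0,0,0]

```text
time: 28.25
ee_pos: [0.5322, 0.0876, 0.062]
ee_rot: [2.159, 0.13, -2.16]
wrist_force: [-2.2, 0.0, 0.2]
grip_width: 0.0141
```

```bash
python3 st2.py
```

```text
t 28.5 press [-103.54   -0.48   61.96] F [-2.83  0.22  1.  ] M [-0.02   0.357 -0.002] w 0.0138
```

>>> servo_tool:
  claw: [0,0,0,0]
  offset:
    - [0,0,-0.5]
    - [0,0,-1]
    - [0,0,-1]
    - [0,0,-1]
  twist:
    - [0,0,0]
    - [0,0,0]
    - [0,0,0]
    - [0,0,0]

```text
time: 28.83
ee_pos: [0.533, 0.0878, 0.0619]
ee_rot: [2.158, 0.13, -2.16]
wrist_force: [-4.7, -0.5, 2.3]
grip_width: 0.0143
```

```bash
python3 st2.py
```

```text
t 29.08 press [-102.67   -0.46   61.96] F [-5.11 -0.15  2.39] M [ 0.003  0.786 -0.006] w 0.0138
```

>>> servo_tool:
  claw: [0,0,0,0,0,0,0,0,0,0,0,0]
  offset:
    - [0,0,0]
    - [0,0,0]
    - [0,0,0]
    - [0,0,0]
    - [0,0,0]
    - [0,0,0]
    - [0,0,0]
    - [0,0,0]
    - [0,0,0]
    - [0,0,0]
    - [0,0,0]
    - [0,0,0]
  twist:
    - [0,0,0]
    - [0,0,0]
    - [0,0,0]
    - [0,0,0]
    - [0,0,0]
    - [0,0,0]
    - [0,0,0]
    - [0,0,0]
    - [0,0,0]
    - [0,0,0]
    - [0,0,0]
    - [0,0,0]

```text
time: 30.08
ee_pos: [0.533, 0.0878, 0.0619]
ee_rot: [2.158, 0.13, -2.16]
wrist_force: [-5.5, -1.5, 1.3]
grip_width: 0.0138
```

```bash
python3 st2.py; python3 - <<'E'
from h import *
a=cap(["side"])["side"];s=observe();p=s["ee_pos"]
k=blob(a,(355,195,375,225),lambda q:q.max(2)<45);print("knob",k[0],k[2])
# handle side-edge pitch: pommel and exposed handle vs prediction
print("pommel end pred",proj(a,p+frame(YAW)@[-.0575,0,.012]).round(1),"tilt",R.from_rotvec(s["ee_rot"]).as_matrix()[:,0].round(4))
A=cv2.resize(a["img"][195:285,260:380],None,fx=6,fy=6,interpolation=cv2.INTER_CUBIC)
cv2.imwrite("pics/i3.png",A[...,::-1])
E
```

```text
t 30.33 press [-102.68   -0.46   61.94] F [-5.19  0.09  2.21] M [-0.014  0.772  0.017] w 0.0137
knob [364.07792208 210.81818182] [ 4 10 12 11 77]
pommel end pred [272.1 260.2] tilt [-7.e-04 -1.e-04 -1.e+00]
```

View pics/i3.png

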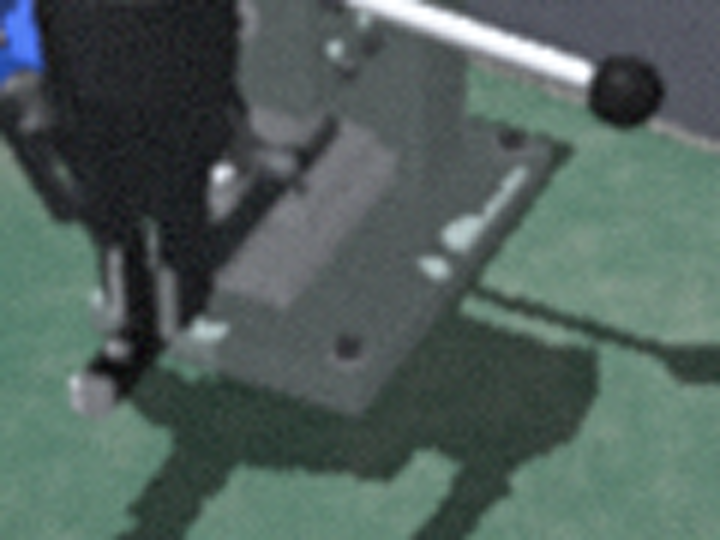

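The lever is still down (knob at (364,211)), the gauge is held straight between the plates (pommel end at about (272,261), as predicted), and the forces have been steady for 1.3 s. I hand in.

```bash
python3 -c "
from rig import *
print(close_job());s=observe();print(s['time'],s['ee_pos'],s['wrist_force'],s['grip_width'])"
```

```text
the job is handed in; nothing more can be done
None
the job is handed in; nothing more can be done
```

I closed the press, slid the steel taper gauge in between its plates until it dragged, and handed the job in at about 30 s, still holding it there. No verdict was reported.

**Last checks:**
- **Lever:** it is on its stop. The force rose to 12.7 N over the last 1.2 mm, and at the end the knob was at pixel (364, 211), against (363, 210) predicted for fully down.
- **Fit:** the gauge tip is about 75 mm behind the upper plate's front edge. That means a gap of about 7.0 mm, which agrees with the lower plate measured at 0.060 m.
- **Push:** it held at about 5 N for over a second before the hand-in. The upward force on the wrist was about 2 N, and the grip reading stayed at 14 mm.
- **Alignment:** the tool was vertical to under 0.001 rad and less than 1 mm off the press centreline. The gauge showed no slip in the grip.

**What failed or disagreed:**
- The first pinch of the knob missed and only touched its top. The real fingertips stood about 29 mm farther back than the reported TCP implied, so I measured the offset and redid the grasp.
- A first drag, at about 71 mm depth, came with the blade slightly tip-up. I raised the grip by less than 1 mm and pushed again.
- I could not measure the forces on the two plates directly. From the push I judge them to be a few newtons up to perhaps 15 N each, under the 35 N limit.
- I did not measure the bystanders at the end; the moves kept clear of them.

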